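# Tare the counter scale, then bring the wide jar round and hold the carousel

### The arm

A 7-joint arm with a two-finger parallel gripper is mounted at the origin on the work surface. World frame = base frame: x ahead of the robot, y to its left, z up, the work surface at z = 0. Lengths are in m, angles in rad, forces in N, time in s.
With the tool pointing down it reaches from about 0.425 to 0.875 m from the base axis. Payload 4.7 kg.
Tool frame: the origin (TCP) lies midway between the tips of the shut fingers; the grasp point (between the pads) lies 19 mm behind it; x points along the fingers, y is the direction in which the jaws open and shut, and the axes are right-handed (so a half turn about x gives the same grasp; the last joint's range is limited). The gripper opens to 87 mm and grips with 3 to 60 N. Pads are 19 mm wide; open, the fingers measure 117 mm over their backs; the gripper's body (75 mm by 190 mm) begins 51 mm behind the grasp point.
Start: joints at [-1.175, 0.321, -0.07, 1.45, 0.023, 1.371, -0.057], TCP at [0.242, 0.603, 0.223] pointing down, gripper open.
Joint ranges: [-2.86, 2.86], [-0.3, 2.09], [-1.38, 1.24], [0.06, 2.45], [-1.56, 4.7], [0.09, 2.05], [-2.69, 2.69]. Speed limits (rad/s): [2.57, 2.57, 3.14, 3.14, 3.14, 3.14, 3.14].

### API

Orientations are given as a rotation vector (axis times angle).
In Python, from bench import ctrl gives the robot as it stands. The module is installed in compiled form; this text tells all that it offers.
- The arm moves only by the tool servo_tool, never from a script. Its arguments are lists of equal length, an entry for each row: "dp": the shift along the tool's x, y, z in units of 25 mm (1.0 is 25 mm), a list of three; "yaw": the turn about the tool's x in units of 6 degrees (1.0 is 6 degrees). A call has exactly 5 rows; each row shifts and turns the commanded pose from where the row before left it, along the tool's axes as they then stand; what a row does not reach is not made up. A row lasts 1/10 s, in which the tool goes at most 50 mm and 8.59 degrees, less where a joint would pass 70% of its speed; a pose out of reach is approached as far as the arm can. A call is refused whole if a number of a shift passes 1 or a number of a turn 1, either way. A call with a gripper value outside its range is refused whole. "fingers" is the opening, from 0 (shut) to 1 (fully open), set as the call begins (left out, the last holds). The fingers move at their own pace and stop on an object; "grip_force" is the grip in N (left out, the last holds). Time passes only in rows, so rows that do not move let the fingers close, or fill a call up. It gives the time, the measured TCP pose, the force and the opening at its end, in the units of the state.
- ctrl.get_state(): the state, without advancing time (a new reading comes with each control period).
- ctrl.get_image(name): name is "scene" or "top" or "wrist"; returns (picture, depth): 400x640x3 uint8, red, green, blue; 400x640 float32, m along the optical axis (not along the pixel's ray), 0 where there is no reading.
- ctrl.camera_info(name): a dict with "fx", "fy", "cx", "cy" (pixels), "distortion" ([k1, k2, p1, p2, k3] as OpenCV has them; the pictures are not rectified), "extrinsics" (4x4, takes a point from world to camera coordinates); the wrist camera has in their place "hand_eye" (4x4, takes a point from camera to tool coordinates, whose origin is the TCP and whose axes are the tool frame's). Camera axes: x right, y down, z forward; pixel columns grow to the right and rows downward; lengths in m; the calibration is good to about 2 mm. A picture is of the moment at which its call begins: read the wrist's pose just before it. camera_info takes no time and is no camera call.
- ctrl.close_job(): hands the job in, once; it reports no verdict.
Trained networks look in the newest picture that a camera, given by its name, has taken for a name from the list of things; names that differ only in an ending like _2 or _b are one class to them, and where a whole thing is asked for, a point or a joint stands for the part that bears it (a point fixed in the world has none). Each returns a list of dicts, best first, with "score" (0 to 1); they miss things now and then, are a little off and sometimes report something else, mostly with a low value. They report only what shows in the picture. A call takes as long as a camera call. They do not tell look-alikes from the thing itself.
- ctrl.search_frame(camera, label): "extent" ([left, top, right, bottom] in pixels, round what is visible of it).
- ctrl.cut_out(camera, label): "region" (400x640 bool, what is visible of it) and "extent" ([left, top, right, bottom] in pixels, round what is visible of it).
The state is a dict: "time": time; "joint_positions": joint angles; "qd": joint speeds; "joint_torque": joint torques, N m; "position": TCP position; "tool_rot": TCP orientation; "ft_force": force on the tool from outside, world axes, zero at the start; "torque": the same for the moment, N m; "grip_width": opening from 0.0 (shut) to 1.0 (fully open).
Only numpy, scipy, OpenCV 4.12 (cv2) and the standard library are available. Lean on these libraries where they do the work, as an engineer would, in place of code of your own. Each camera call takes 0.05 s, during which the arm holds its last target.

### The job

Get the weighing corner ready for the next order: leave the empty pan on the scale and turn the knob in the middle of its dial until the dial's zero mark lies at the pointer. Then turn the jar carousel until the short, wide jar stands straight at the front, facing the middle of the scoop tray, and finish with the carousel's centre handle gripped between the fingers, holding it still there for whoever opens the jar: do not let go. Do not touch or upset the jars, and leave everything else where it is.

Things in the scene. Friction and masses are not known exactly. Their poses are not given: they have to be found in the camera images.
- dial_knob (a point): Black fluted round knob, 38 mm across, 30 mm high, in the middle of the dial on the white scale's sloping head. Point on its axis, half-way up (15 mm above the flat clear cover). z: the knob's axis, leaning 15 deg from vertical to the scale's front; knob and dial plate turn together about it without stops. x: from the axis to the zero mark. Steel bezel round the cover: 140 mm across, 1 mm proud.
- dial (a joint): Angle of the knob with its dial plate (rad), growing clockwise as seen from above the dial; 0 when the zero mark is at the far (12 o'clock) side of the dial. Light even friction (about 0.04 N m); it stays where it is left.
- pointer (a joint): Angle of the scale's thin black pointer (rad), same zero and direction as dial. It shows the weight of the pan (2 kg to a turn) and moves only with the load on the platform. The scale reads zero when dial equals pointer; at the start the dial plate has 0.3 to 1.5 rad to go, clockwise.
- zero_mark (a point): The zero of the dial plate: a black arrowhead pointing inwards, the only triangle on the dial (all other marks are plain ticks, 40 to the turn). The point lies 54 mm from the knob's axis, in the pointer's plane, and turns with the knob.
- pointer_tip (a point): The tip of the pointer, 54 mm from the knob's axis.
- scale: White mechanical counter scale fixed on the bench, 200 mm deep (x), 373 mm wide (y). Origin on the bench under its middle; its front is its -x side. Platform at its left (+y), sloping dial head at its right (-y): 156 mm wide, 70 mm high at the front edge, 124 mm at the back; dial 126 mm across, its middle at (0, -0.105, 0.097) in this frame.
- pan: Empty round aluminium weighing pan, 172 mm across and 34 mm high, standing loose in the middle of the scale's 200 x 200 mm steel platform (platform centre at (0, 0.085) in the scale's frame, its top about 90 mm above the bench; it sinks a few mm under load, 0.8 N/mm). Origin under its centre.
- board: Plywood board 12 mm thick, 335 x 280 mm, fixed on the bench, carrying the jar carousel. Origin on the bench, on the carousel's axis; its front is its own -x side, which carries a low scoop tray along the front edge (rim 10 mm high, 260 mm long, centred, 200 mm from the carousel's axis).
- carousel (a joint): Turn of the carousel (rad) from where it stood at the start, growing counter-clockwise as seen from above; no stops, it may turn any way. Light friction (about 0.04 N m).
- carousel_handle (a point): Middle of the carousel's handle on top of its centre post: a dark wooden bar 90 mm long (x of this point), 20 mm thick (y), 36 mm high; point at half height, 185 mm above the bench, on the turning axis (z, vertical). Turns with the carousel. Turntable: 302 mm across, top 40 mm above the bench; jars in a ring 98 mm from the axis, 72 deg apart, up to 136 mm above the bench.
- handle_left: The wooden cheek on the handle's +y side, 90 x 8 x 36 mm, origin at its middle.
- handle_right: The wooden cheek on the handle's -y side, 90 x 8 x 36 mm, origin at its middle.
- jar_wide: The short, wide clear jar with a metal lid: 80 mm across, 62 mm high (wooden beads inside). It stands loose on the carousel, in any one of its five places. Origin under its centre.
- jar_small: Short, narrow clear jar, 54 mm across, 62 mm high, on the carousel. Origin under its centre.
- jar_tall_a: Tall round clear jar, 64 mm across, 96 mm high, on the carousel. Origin under its centre.
- jar_tall_b: Tall round clear jar, 64 mm across, 96 mm high, on the carousel. Origin under its centre.
- jar_square: Square clear jar, 60 x 60 mm, 88 mm high, on the carousel. Origin under its centre.
- scoop: Aluminium scoop, 44 mm wide, lying in the scoop tray. Origin at the root of its handle.
- tape_roll: Brown parcel tape roll lying flat, 104 mm across, 48 mm high, a bystander on the bench. Origin under its centre.
- carton_small: Small taped carton 90 x 110 x 60 mm, a bystander on the bench. Origin under its centre.
- pencil_pot: Dark steel pot of pencils, 72 mm across, 165 mm high with the pencils, a bystander on the bench. Origin under its centre.
- stapler: Desk stapler 150 x 32 x 60 mm, a bystander on the bench. Origin under its centre.
Things that resemble listed ones, but are neither listed nor needed, are in the scene too. Leave any blue look-alike of the jar_square alone.

How it is judged:
By the outcome, as a careful person would: the job done as asked, in the order asked, and still so for the second after the job is handed in, while the arm keeps its last pose, push and grip.
It also fails if it takes over 72 s, if anything falls off the work surface, if the arm or the gripper's body presses on something with over 40 N, if the wrist force passes 120 N, or if a joint passes its speed limit or range.

## Working session

There is one attempt and no reset: what is moved stays moved. The work goes in short steps, Python scripts to look and compute and a tool call to move; the robot and the scene stay as the last step left them, time stands still between calls to the robot, and variables do not carry over. Pictures are saved under pics/ and viewed, and the job is handed in when it is done.

Besides the shell and the picture viewer there is one more tool, called after "Request:" by a JSON object that holds its "op" and its "data". servo_tool: Moves the arm, as the interface text tells. Its arguments: {"type":"object","properties":{"dp":{"type":"array","items":{"type":"array","items":{"type":"number"}}},"yaw":{"type":"array","items":{"type":"number"}},"fingers":{"type":"number"},"grip_force":{"type":"number"}},"required":["dp","yaw"]}

```bash
mkdir -p pics; python3 - <<'E'
from bench import ctrl
import cv2,numpy as np
s=ctrl.get_state(); print({k:np.round(v,3) for k,v in s.items()})
for n in ["scene","top","wrist"]:
    im,d=ctrl.get_image(n); cv2.imwrite(f"pics/{n}0.png",im[:,:,::-1]); np.save(f"pics/{n}0_d.npy",d)
    ci=ctrl.camera_info(n); print(n,{k:np.round(v,4).tolist() for k,v in ci.items()})
E
```

```text
{'time': np.float64(0.0), 'joint_positions': array([-1.175,  0.322, -0.07 ,  1.452,  0.023,  1.371, -0.057]), 'qd': array([ 0.001,  0.   , -0.   ,  0.001, -0.   , -0.002, -0.   ]), 'joint_torque': array([-0.0000e+00, -4.9128e+01, -4.0400e-01, -3.1253e+01, -6.4000e-02,
        4.4000e-02,  0.0000e+00]), 'position': array([0.242, 0.603, 0.221]), 'tool_rot': array([ 0.298,  1.55 , -0.301]), 'ft_force': array([0.347, 0.088, 0.539]), 'torque': array([ 0.02 , -0.016,  0.05 ]), 'grip_width': np.float64(1.0)}
scene {'fx': 392.3117, 'fy': 392.3117, 'cx': 323.4432, 'cy': 198.8011, 'distortion': [-0.0323, 0.0, 0.0, 0.0, 0.0], 'extrinsics': [[-0.8479, 0.5298, -0.0221, 0.4924], [0.33, 0.4946, -0.8041, 0.0115], [-0.415, -0.689, -0.5941, 1.4735], [0.0, 0.0, 0.0, 1.0]]}
top {'fx': 501.0663, 'fy': 501.0663, 'cx': 322.2888, 'cy': 203.3317, 'distortion': [0.0555, 0.0, 0.0, 0.0, 0.0], 'extrinsics': [[-0.0262, -0.9996, -0.0135, -0.1199], [-0.9886, 0.0279, -0.1479, 0.5014], [0.1482, 0.0095, -0.9889, 1.7566], [0.0, 0.0, 0.0, 1.0]]}
wrist {'fx': 356.3629, 'fy': 356.3629, 'cx': 316.001, 'cy': 201.5902, 'distortion': [-0.0164, 0.0, 0.0, 0.0, 0.0], 'hand_eye': [[0.0009, -0.2414, 0.9704, -0.162], [1.0, 0.0005, -0.0008, -0.0001], [-0.0003, 0.9704, 0.2414, -0.0656], [0.0, 0.0, 0.0, 1.0]]}
```

View pics/scene0.png

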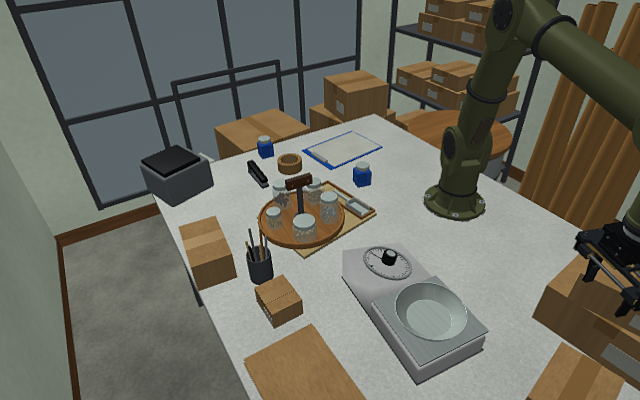

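View pics/top0.png

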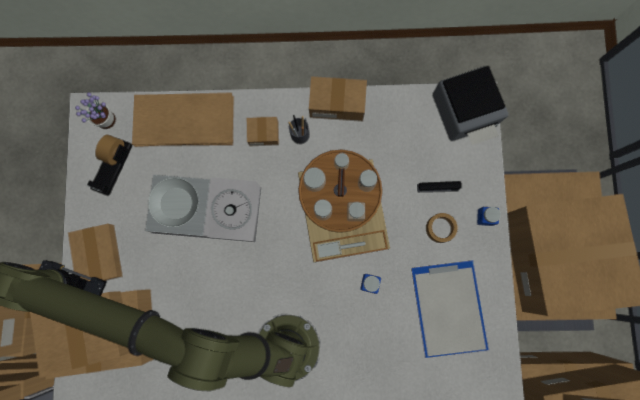

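View pics/wrist0.png

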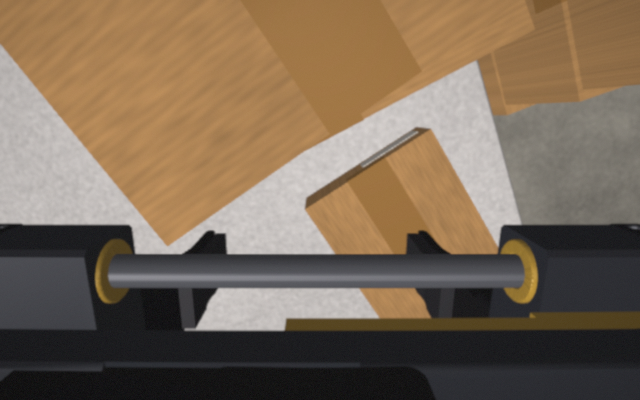

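```bash
cat > h.py <<'E'
from bench import ctrl
import cv2,numpy as np
from scipy.spatial.transform import Rotation as R
def pose(s=None):
    s=s or ctrl.get_state(); T=np.eye(4); T[:3,:3]=R.from_rotvec(s["tool_rot"]).as_matrix(); T[:3,3]=s["position"]; return T
def c2w(n,T=None):
    ci=ctrl.camera_info(n)
    return (T if T is not None else pose())@ci["hand_eye"] if n=="wrist" else np.linalg.inv(ci["extrinsics"])
def K(n):
    ci=ctrl.camera_info(n); return np.array([[ci["fx"],0,ci["cx"]],[0,ci["fy"],ci["cy"]],[0,0,1]]),np.array(ci["distortion"],float)
def rays(n,uv,C):
    k,d=K(n); p=cv2.undistortPoints(np.array(uv,float).reshape(-1,1,2),k,d)[:,0]
    r=np.c_[p,np.ones(len(p))]; return r@C[:3,:3].T, C[:3,3]
def plane(n,uv,C,p0,nrm):
    r,o=rays(n,uv,C); t=((np.array(p0)-o)@nrm)/(r@nrm); return o+r*t[:,None]
def deproj(n,uv,d,C):
    r,o=rays(n,uv,C); uv=np.array(uv,int).reshape(-1,2); return o+r*d[uv[:,1],uv[:,0]][:,None]
def proj(n,P,C):
    k,d=K(n); M=np.linalg.inv(C); return cv2.projectPoints(np.array(P,float).reshape(-1,1,3),cv2.Rodrigues(M[:3,:3])[0],M[:3,3],k,d)[0][:,0]
def crop(f,x0,y0,x1,y1,s,out):
    im=cv2.imread(f); cv2.imwrite(out,cv2.resize(im[y0:y1,x0:x1],None,fx=s,fy=s,interpolation=cv2.INTER_CUBIC))
E
python3 - <<'E'
from h import *
crop("pics/top0.png",140,165,265,245,6,"pics/t1.png")
crop("pics/top0.png",290,140,400,265,4.5,"pics/t2.png")
crop("pics/scene0.png",330,230,490,350,5,"pics/s1.png")
crop("pics/scene0.png",250,165,380,260,6,"pics/s2.png")
E
```

```text
(no output)
```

View pics/t1.png

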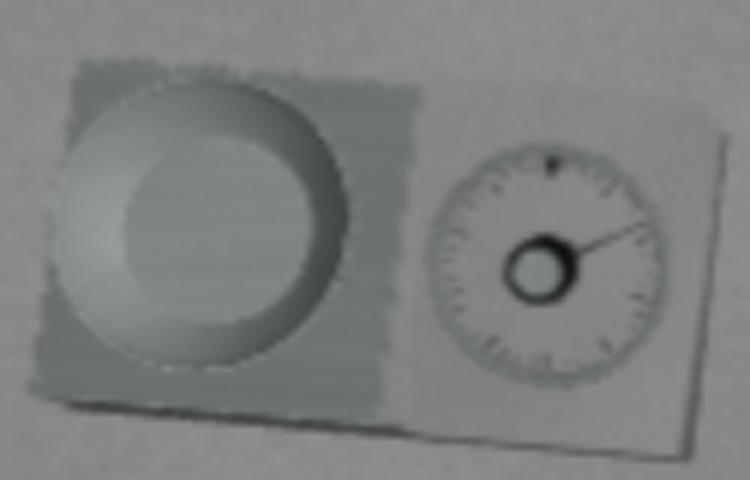

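View pics/t2.png

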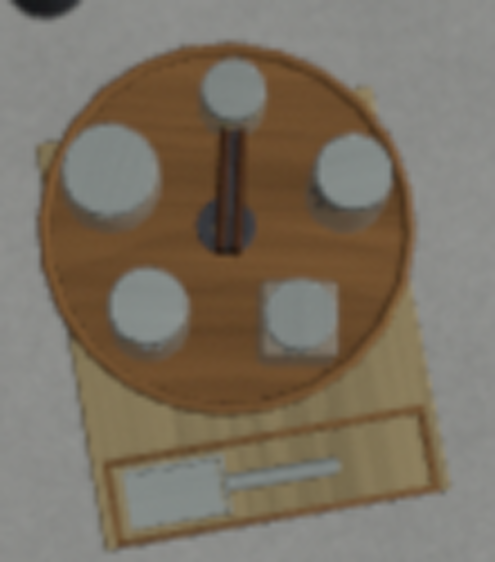

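View pics/s1.png

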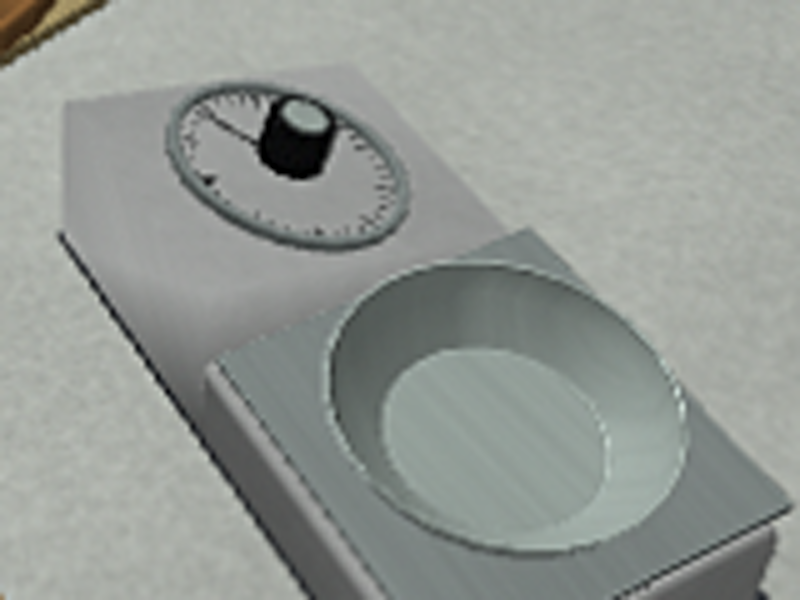

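View pics/s2.png

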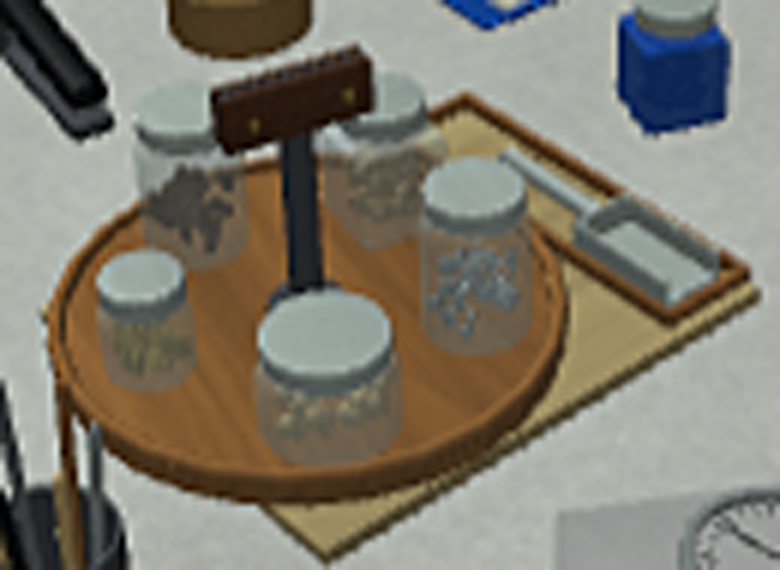

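```bash
python3 - <<'E'
from h import *
C=c2w("top"); up=np.array([0,0,1.])
print(pose().round(3))
k=lambda x,y,ox,oy,s:((x+.5)/s+ox-.5,(y+.5)/s+oy-.5)
f=lambda pts,ox,oy,s,z:plane("top",[k(x,y,ox,oy,s) for x,y in pts],C,[0,0,z],up).round(4)
print("front scale corners z0?",f([(690,460),(725,135)],140,165,6,0.))
print("platform corners z.09",f([(80,60),(418,88),(380,418),(32,393)],140,165,6,.09))
print("pan rim",f([(55,220),(348,220),(205,75),(195,370)],140,165,6,.122))
print("dial pts",f([(540,270),(552,165),(645,225),(548,265)],140,165,6,.1))
s=4.5
print("turntable",f([(40,225),(413,225),(232,43),(232,412)],290,140,s,.045))
print("handle ends top z.203",f([(231,128),(229,253)],290,140,s,.203))
print("handle mid .203",f([(230,190)],290,140,s,.203))
print("wide jar lid .102",f([(111,173)],290,140,s,.102))
print("tray corners .022",f([(107,463),(122,546),(443,487),(424,407)],290,140,s,.02))
print("scoop",f([(228,483)],290,140,s,.02))
d=np.load("pics/top0_d.npy")
for n,p in [("jarlid",k(111,173,290,140,s)),("handle",k(230,190,290,140,s)),("knobtop",k(540,270,140,165,6)),("platform",k(100,100,140,165,6))]:
    print(n,deproj("top",[np.round(p)],d,C).round(4))
E
```

```text
[[-0.     0.373  0.928  0.242]
 [-0.001  0.928 -0.373  0.603]
 [-1.    -0.002  0.     0.222]
 [ 0.     0.     0.     1.   ]]
front scale corners z0? [[0.3718 0.115  0.    ]
 [0.5701 0.0924 0.    ]]
platform corners z.09 [[0.6081 0.4549 0.09  ]
 [0.5862 0.2588 0.09  ]
 [0.394  0.2791 0.09  ]
 [0.4142 0.4776 0.09  ]]
pan rim [[0.5089 0.4556 0.122 ]
 [0.5043 0.2904 0.122 ]
 [0.5905 0.3726 0.122 ]
 [0.4212 0.3752 0.122 ]]
dial pts [[0.4757 0.1858 0.1   ]
 [0.5367 0.179  0.1   ]
 [0.5001 0.1255 0.1   ]
 [0.4784 0.1812 0.1   ]]
turntable [[ 0.5487 -0.0498  0.045 ]
 [ 0.5402 -0.3456  0.045 ]
 [ 0.6927 -0.207   0.045 ]
 [ 0.3955 -0.1976  0.045 ]]
handle ends top z.203 [[ 0.588  -0.1992  0.203 ]
 [ 0.4959 -0.1949  0.203 ]]
handle mid .203 [[ 0.5422 -0.197   0.203 ]]
wide jar lid .102 [[ 0.5776 -0.1086  0.102 ]]
tray corners .022 [[ 0.36   -0.0979  0.02  ]
 [ 0.2943 -0.1082  0.02  ]
 [ 0.334  -0.3628  0.02  ]
 [ 0.3977 -0.3507  0.02  ]]
scoop [[ 0.3416 -0.1933  0.02  ]]
jarlid [[ 0.5775 -0.1077  0.1036]]
handle [[ 0.5438 -0.1983  0.1913]]
knobtop [[0.4692 0.1775 0.1352]]
platform [[0.5849 0.4436 0.0904]]
```

Request:
{"op": "servo_tool", "data": {"dp": [[0.1,-0.54,0.82],[0.1,-0.54,0.82],[0.1,-0.54,0.82],[0.1,-0.54,0.82],[0.1,-0.54,0.82]], "yaw": [0,0,0,0,0], "fingers": 0.75}}

```text
time: 0.65
position: [0.3126, 0.5013, 0.2096]
tool_rot: [0.299, 1.55, -0.3]
ft_force: [0.2, 0.1, -0.1]
grip_width: 0.761
```

Request:
{"op": "servo_tool", "data": {"dp": [[0.1,-0.54,0.82],[0.1,-0.54,0.82],[0.1,-0.54,0.82],[0.1,-0.54,0.82],[0.1,-0.54,0.82]], "yaw": [0,0,0,0,0]}}

```text
time: 1.15
position: [0.3825, 0.4005, 0.1972]
tool_rot: [0.299, 1.55, -0.3]
ft_force: [-0.1, 0.1, -0.7]
grip_width: 0.751
```

Request:
{"op": "servo_tool", "data": {"dp": [[0.1,-0.54,0.82],[0.1,-0.54,0.82],[0.1,-0.54,0.82],[0.1,-0.54,0.82],[0.1,-0.54,0.82]], "yaw": [0,0,0,0,0]}}

```text
time: 1.65
position: [0.4524, 0.2997, 0.1847]
tool_rot: [0.299, 1.55, -0.3]
ft_force: [-0.0, -0.3, 0.7]
grip_width: 0.754
```

Request:
{"op": "servo_tool", "data": {"dp": [[0.1,-0.54,0.82],[0.1,-0.54,0.82],[0.1,-0.54,0.82],[0.1,-0.54,0.82],[0.1,-0.54,0.82]], "yaw": [0,0,0,0,0]}}

```text
time: 2.15
position: [0.5223, 0.1989, 0.1722]
tool_rot: [0.299, 1.55, -0.3]
ft_force: [0.8, 0.4, 0.1]
grip_width: 0.751
```

Request:
{"op": "servo_tool", "data": {"dp": [[0,0,0],[0,0,0],[0,0,0],[0,0,0],[0,0,0]], "yaw": [-1,-1,-1,-1,-1]}}

```text
time: 2.65
position: [0.5219, 0.1998, 0.1723]
tool_rot: [-0.115, 1.568, 0.115]
ft_force: [0.0, -0.1, -0.4]
grip_width: 0.748
```

Request:
{"op": "servo_tool", "data": {"dp": [[0,0,0],[0,0,0],[0,0,0],[0,0,0],[0,0,0]], "yaw": [-1,-1,-1,0,0]}}

```text
time: 3.15
position: [0.522, 0.1998, 0.1724]
tool_rot: [-0.356, 1.542, 0.356]
ft_force: [-0.6, 0.1, 0.4]
grip_width: 0.749
```

```bash
python3 - <<'E'
from h import *
s=ctrl.get_state(); print(s["time"],s["joint_positions"].round(3)); print(pose(s).round(4))
np.save("pics/w1_T.npy",pose(s))
im,d=ctrl.get_image("wrist"); cv2.imwrite("pics/w1.png",im[:,:,::-1])
E
```

```text
3.15 [-0.585  0.157  0.19   1.756 -0.031  1.232  1.638]
[[-3.000e-04 -4.380e-01  8.990e-01  5.220e-01]
 [-1.000e-04  8.990e-01  4.380e-01  1.998e-01]
 [-1.000e+00  1.000e-04 -4.000e-04  1.724e-01]
 [ 0.000e+00  0.000e+00  0.000e+00  1.000e+00]]
```

View pics/w1.png

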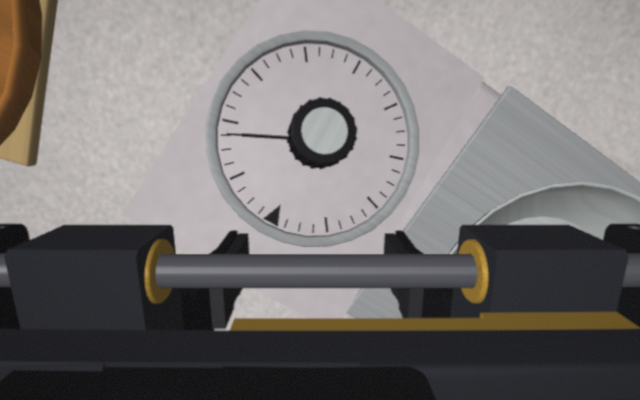

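```bash
cat >> h.py <<'E'
th=np.radians(-6.5)
Rs=np.array([[np.cos(th),-np.sin(th),0],[np.sin(th),np.cos(th),0],[0,0,1]])
a=np.radians(15); AX=Rs@np.array([-np.sin(a),0,np.cos(a)]); UX=Rs@np.array([np.cos(a),0,np.sin(a)]); UY=Rs@np.array([0,1.,0])
def dialang(P,c):
    v=P-c; return np.degrees(np.arctan2(-(v@UY),v@UX)), np.linalg.norm(v,axis=-1)
E
python3 - <<'E'
from h import *
T=np.load("pics/w1_T.npy"); C=c2w("wrist",T)
p0=[.4792,.1788,.097]
# bezel outline points
bez=[(207,136),(419,138),(314,30),(314,246),(236,62),(391,62),(398,205)]
P=plane("wrist",bez,C,p0,AX)
A=np.c_[2*(P-p0)@UX,2*(P-p0)@UY,np.ones(len(P))]; b=(((P-p0)@UX)**2+((P-p0)@UY)**2)
x=np.linalg.lstsq(A,b,rcond=None)[0]; r=np.sqrt(x[2]+x[0]**2+x[1]**2); c=np.array(p0)+x[0]*UX+x[1]*UY
print("centre",c.round(4),"r",r)
Q=plane("wrist",[(227,134),(279,206),(271,220),(325,130)],C,c,AX)
print(dialang(Q,c))
crop("pics/w1.png",200,25,430,255,2.6,"pics/w1c.png")
kt=plane("wrist",[(325,130)],C,c+.03*AX,AX); print("knob top",kt,"expected",c+.03*AX)
E
```

```text
centre [0.4765 0.179  0.0963] r 0.07107427713965114
(array([  59.53197708,   -1.75723051,   -1.76836127, -170.3286929 ]), array([0.05868211, 0.05174326, 0.06221118, 0.00696921]))
knob top [[0.46914114 0.17966321 0.12535416]] expected [0.46879173 0.17989253 0.12525419]
```

View pics/w1c.png

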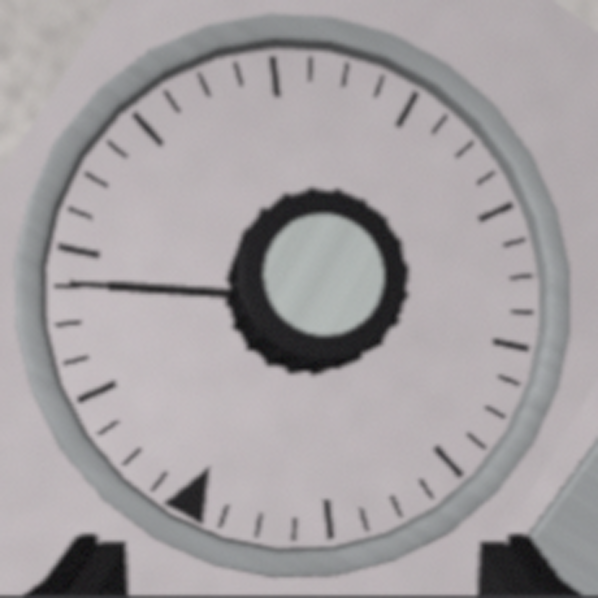

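Request:
{"op": "servo_tool", "data": {"dp": [[0,0.06,-0.73],[0,0.06,-0.73],[0,0.05,-0.73],[0,0,0],[0,0,0]], "yaw": [0,0,0,0,0], "grip_force": 12}}

```text
time: 3.7
position: [0.4714, 0.1798, 0.1729]
tool_rot: [-0.357, 1.54, 0.357]
ft_force: [-0.6, -0.4, 0.6]
grip_width: 0.749
```

Request:
{"op": "servo_tool", "data": {"dp": [[0.6,0,0],[0.6,0,0],[0.6,0,0],[0.4,0,0],[0.3,0,0]], "yaw": [0,0,0,0,0]}}

```text
time: 4.2
position: [0.4714, 0.1797, 0.1092]
tool_rot: [-0.358, 1.542, 0.357]
ft_force: [0.4, 0.8, 0.1]
grip_width: 0.751
```

```bash
python3 - <<'E'
from h import *
s=ctrl.get_state(); print(s["time"],s["ft_force"].round(2)); print(pose(s).round(4))
im,d=ctrl.get_image("wrist"); cv2.imwrite("pics/w2.png",im[:,:,::-1])
im,d=ctrl.get_image("scene"); cv2.imwrite("pics/s2f.png",im[:,:,::-1])
crop("pics/s2f.png",330,180,490,300,5,"pics/s2c.png")
E
```

```text
4.2 [0.36 0.81 0.11]
[[-4.000e-04 -4.401e-01  8.980e-01  4.714e-01]
 [-4.000e-04  8.980e-01  4.401e-01  1.797e-01]
 [-1.000e+00 -2.000e-04 -5.000e-04  1.092e-01]
 [ 0.000e+00  0.000e+00  0.000e+00  1.000e+00]]
```

View pics/w2.png

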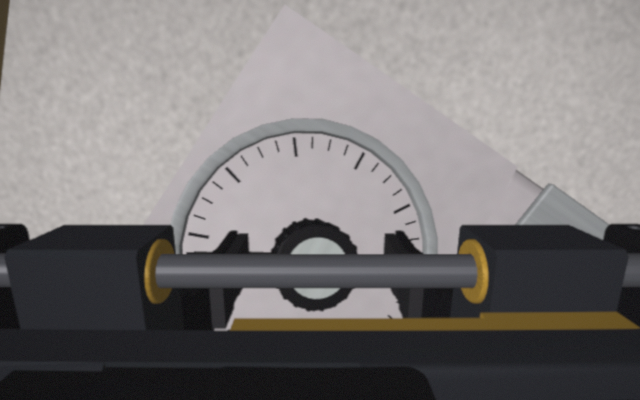

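View pics/s2c.png

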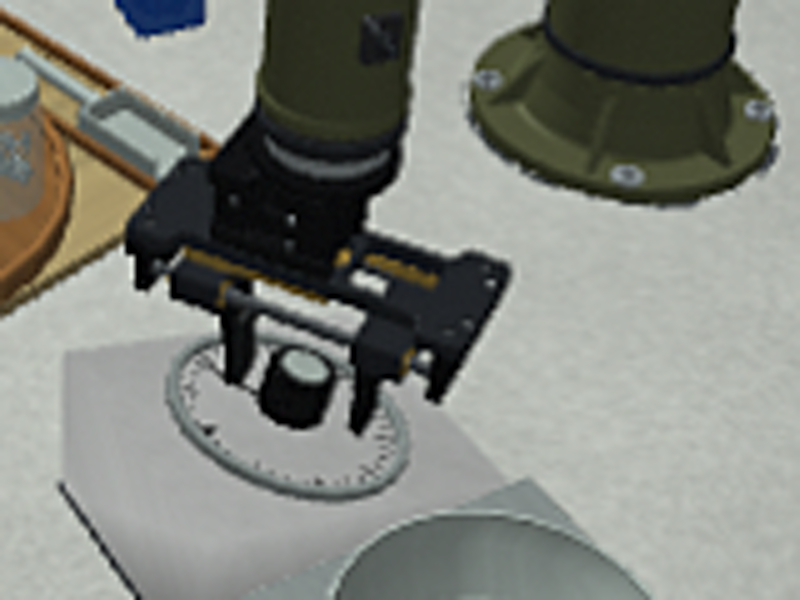

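Centred over the knob with clearance. Close and turn clockwise.

Request:
{"op": "servo_tool", "data": {"dp": [[0,0,0],[0,0,0],[0,0,0],[0,0,0],[0,0,0]], "yaw": [0,0,0,0,0], "fingers": 0, "grip_force": 12}}

```text
time: 4.8
position: [0.4718, 0.1785, 0.1104]
tool_rot: [-0.358, 1.54, 0.356]
ft_force: [1.5, -1.8, 0.2]
grip_width: 0.455
```

Request:
{"op": "servo_tool", "data": {"dp": [[0,0,0],[0,0,0],[0,0,0],[0,0,0],[0,0,0]], "yaw": [0.5,0.7,0.7,0.7,0.7]}}

```text
time: 5.3
position: [0.4716, 0.179, 0.1103]
tool_rot: [-0.084, 1.568, 0.084]
ft_force: [2.4, -3.3, -0.3]
grip_width: 0.436
```

Request:
{"op": "servo_tool", "data": {"dp": [[0,0,0],[0,0,0],[0,0,0],[0,0,0],[0,0,0]], "yaw": [0.7,0.7,0.7,0.7,0.7]}}

```text
time: 5.8
position: [0.4714, 0.1796, 0.1102]
tool_rot: [0.204, 1.56, -0.203]
ft_force: [0.5, -1.2, 0.3]
grip_width: 0.437
```

Request:
{"op": "servo_tool", "data": {"dp": [[0,0,0],[0,0,0],[0,0,0],[0,0,0],[0,0,0]], "yaw": [0.7,0.7,0.7,0.7,0.5]}}

```text
time: 6.3
position: [0.4714, 0.1802, 0.1106]
tool_rot: [0.474, 1.518, -0.472]
ft_force: [-0.2, -1.1, 0.6]
grip_width: 0.451
```

Request:
{"op": "servo_tool", "data": {"dp": [[0,0,0],[0,0,0],[0,0,0],[0,0,0],[0,0,0]], "yaw": [0.4,0,0,0,0]}}

```text
time: 6.8
position: [0.4714, 0.1802, 0.1105]
tool_rot: [0.504, 1.511, -0.502]
ft_force: [-1.0, 0.9, 4.5]
grip_width: 0.447
```

Request:
{"op": "servo_tool", "data": {"dp": [[0,0,0],[0,0,0],[0,0,0],[0,0,0],[0,0,0]], "yaw": [0,0,0,0,0], "fingers": 0.75}}

```text
time: 7.3
position: [0.4709, 0.1794, 0.1098]
tool_rot: [0.504, 1.512, -0.504]
ft_force: [-0.3, -0.7, 0.4]
grip_width: 0.733
```

Request:
{"op": "servo_tool", "data": {"dp": [[-0.8,0,0],[-0.8,0,0],[-0.9,0,0],[0,0,0.8],[0,0,0.8]], "yaw": [0,0,0,0,0]}}

```text
time: 7.8
position: [0.5037, 0.156, 0.1736]
tool_rot: [0.504, 1.51, -0.501]
ft_force: [-0.6, -0.0, 0.2]
grip_width: 0.751
```

Request:
{"op": "servo_tool", "data": {"dp": [[0,0,0.8],[0,0,0.4],[0,0,0],[0,0,0],[0,0,0]], "yaw": [0,0,0,0,0]}}

```text
time: 8.3
position: [0.5262, 0.1386, 0.1724]
tool_rot: [0.503, 1.513, -0.503]
ft_force: [0.2, -0.2, -0.1]
grip_width: 0.751
```

```bash
python3 - <<'E'
from h import *
s=ctrl.get_state(); print(s["time"],s["joint_positions"].round(2)); T=pose(s);print(T.round(4))
np.save("pics/w3_T.npy",T)
im,d=ctrl.get_image("wrist"); cv2.imwrite("pics/w3.png",im[:,:,::-1])
E
```

```text
8.3 [-0.58  0.13  0.3   1.79 -0.04  1.23  0.66]
[[-7.000e-04  5.989e-01  8.008e-01  5.262e-01]
 [ 4.000e-04  8.008e-01 -5.989e-01  1.386e-01]
 [-1.000e+00 -1.000e-04 -9.000e-04  1.724e-01]
 [ 0.000e+00  0.000e+00  0.000e+00  1.000e+00]]
```

View pics/w3.png

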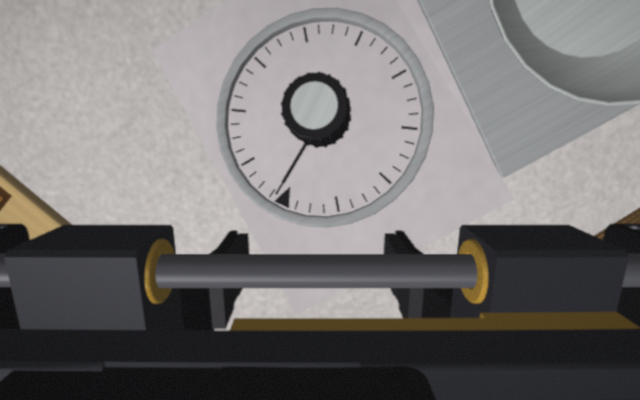

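```bash
python3 - <<'E'
from h import *
crop("pics/w3.png",255,125,345,225,6,"pics/w3c.png")
E
```

```text
(no output)
```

View pics/w3c.png

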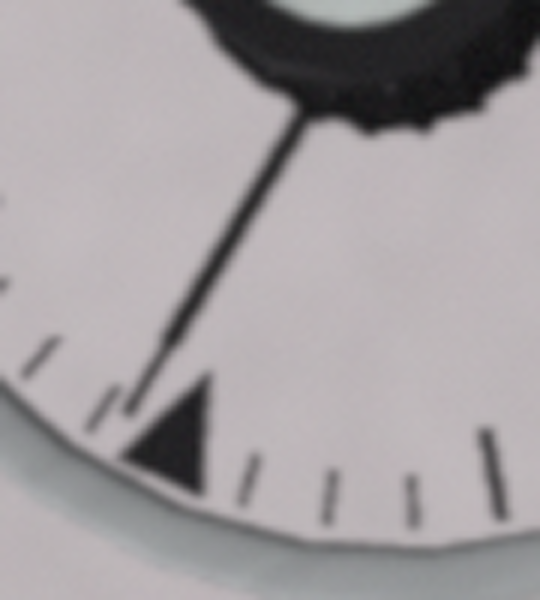

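```bash
python3 - <<'E'
from h import *
T=np.load("pics/w3_T.npy"); C=c2w("wrist",T)
for c in ([.4765,.179,.0963],):
  c=np.array(c)
  bez=[(218,112),(434,122),(327,8),(327,227),(258,33),(398,42)]
  P=plane("wrist",bez,C,c,AX)
  A=np.c_[2*(P-c)@UX,2*(P-c)@UY,np.ones(len(P))]; b=(((P-c)@UX)**2+((P-c)@UY)**2)
  x=np.linalg.lstsq(A,b,rcond=None)[0]; print("fit",c+x[0]*UX+x[1]*UY,np.sqrt(x[2]+x[0]**2+x[1]**2))
  for c1 in (c,c+x[0]*UX+x[1]*UY,c-.004*AX):
    Q=plane("wrist",[(276.6,193.6),(289.6,187.5),(282,204.3),(305,145)],C,c1,AX)
    print(dialang(Q,c1))
E
```

```text
fit [0.47793683 0.177598   0.09672505] 0.07064052970789068
(array([59.37019635, 53.06808436, 53.29712112, 57.62781106]), array([0.05861349, 0.05106066, 0.0632822 , 0.02156528]))
(array([60.16443685, 53.73738116, 53.84034789, 59.75073489]), array([0.05672355, 0.04909376, 0.06131702, 0.01966035]))
(array([60.21222775, 53.9647344 , 54.02114204, 59.90952559]), array([0.05908862, 0.05131272, 0.06374821, 0.02138239]))
```

Request:
{"op": "servo_tool", "data": {"dp": [[0,0,0],[0,0,0],[0,0,0],[0,0,0],[0,0,0]], "yaw": [-1,-1,-1,-1,-1]}}

```text
time: 8.85
position: [0.5265, 0.1383, 0.1726]
tool_rot: [0.09, 1.569, -0.09]
ft_force: [-0.3, -0.2, -0.6]
grip_width: 0.751
```

Request:
{"op": "servo_tool", "data": {"dp": [[0,0,0],[0,0.5,-0.77],[0,0.5,-0.77],[0,0.49,-0.77],[0,0,0]], "yaw": [-0.5,0,0,0,0]}}

```text
time: 9.35
position: [0.4692, 0.1818, 0.1726]
tool_rot: [0.05, 1.572, -0.048]
ft_force: [0.5, 0.7, 0.5]
grip_width: 0.753
```

Request:
{"op": "servo_tool", "data": {"dp": [[0.6,0,0],[0.6,0,0],[0.6,0,0],[0.4,0,0],[0.3,0,0]], "yaw": [0,0,0,0,0]}}

```text
time: 9.85
position: [0.472, 0.1784, 0.1094]
tool_rot: [0.053, 1.57, -0.053]
ft_force: [-0.2, 0.7, -0.2]
grip_width: 0.748
```

Request:
{"op": "servo_tool", "data": {"dp": [[0,0,0],[0,0,0],[0,0,0],[0,0,0],[0,0,0]], "yaw": [0,0,0,0,0], "fingers": 0}}

```text
time: 10.35
position: [0.4724, 0.179, 0.1107]
tool_rot: [0.054, 1.569, -0.052]
ft_force: [0.1, 1.0, 1.4]
grip_width: 0.436
```

Request:
{"op": "servo_tool", "data": {"dp": [[0,0,0],[0,0,0],[0,0,0],[0,0,0],[0,0,0]], "yaw": [0.35,0.35,0.35,0,0]}}

```text
time: 10.85
position: [0.4724, 0.1792, 0.1106]
tool_rot: [0.14, 1.565, -0.138]
ft_force: [0.4, 1.1, 1.6]
grip_width: 0.43
```

Request:
{"op": "servo_tool", "data": {"dp": [[0,0,0],[0,0,0],[0,0,0],[0,0,0],[0,0,0]], "yaw": [0,0,0,0,0], "fingers": 0.75}}

```text
time: 11.35
position: [0.4719, 0.1786, 0.1099]
tool_rot: [0.139, 1.567, -0.14]
ft_force: [0.1, -0.5, -0.1]
grip_width: 0.737
```

Request:
{"op": "servo_tool", "data": {"dp": [[-0.8,0,0],[-0.8,0,0],[-0.9,0,0],[0,0,0.8],[0,0,0.8]], "yaw": [0,0,0,0,0]}}

```text
time: 11.85
position: [0.5122, 0.1721, 0.1738]
tool_rot: [0.14, 1.564, -0.137]
ft_force: [-1.1, 0.0, -0.3]
grip_width: 0.748
```

Request:
{"op": "servo_tool", "data": {"dp": [[0,0,0.8],[0,0,0.6],[0,0,0],[0,0,0],[0,0,0]], "yaw": [0,0,0,0,0]}}

```text
time: 12.35
position: [0.5449, 0.1658, 0.1724]
tool_rot: [0.139, 1.567, -0.139]
ft_force: [-0.8, 0.1, 0.4]
grip_width: 0.748
```

```bash
python3 - <<'E'
from h import *
s=ctrl.get_state(); print(s["time"],s["joint_positions"].round(2)); T=pose(s);print(T.round(4))
np.save("pics/w4_T.npy",T)
im,d=ctrl.get_image("wrist"); cv2.imwrite("pics/w4.png",im[:,:,::-1])
E
```

```text
12.35 [-0.57  0.18  0.26  1.73 -0.05  1.24  1.09]
[[-8.000e-04  1.759e-01  9.844e-01  5.449e-01]
 [ 2.000e-04  9.844e-01 -1.759e-01  1.658e-01]
 [-1.000e+00  1.000e-04 -8.000e-04  1.724e-01]
 [ 0.000e+00  0.000e+00  0.000e+00  1.000e+00]]
```

View pics/w4.png

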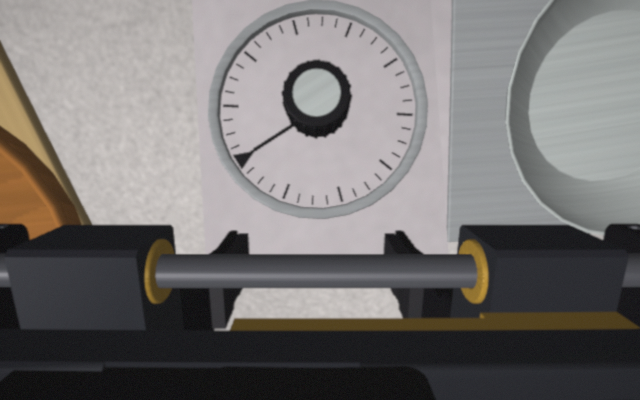

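```bash
python3 - <<'E'
from h import *
crop("pics/w4.png",215,95,315,185,8,"pics/w4c.png")
E
```

```text
(no output)
```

View pics/w4c.png

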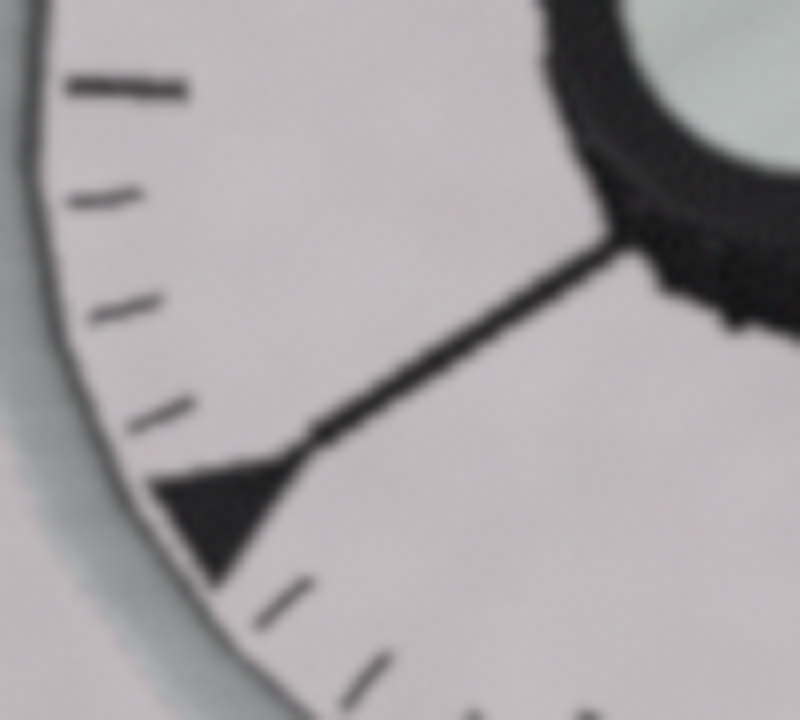

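Request:
{"op": "servo_tool", "data": {"dp": [[0,0.04,-1],[0,0.02,-1],[0,0,-1],[0,0,0],[0,0,0]], "yaw": [0,0,0,0,0]}}

```text
time: 12.9
position: [0.4719, 0.1806, 0.1731]
tool_rot: [0.139, 1.565, -0.138]
ft_force: [-0.2, -0.7, 0.2]
grip_width: 0.753
```

Request:
{"op": "servo_tool", "data": {"dp": [[0.6,0,0],[0.6,0,0],[0.6,0,0],[0.4,0,0],[0.3,0,0]], "yaw": [0,0,0,0,0]}}

```text
time: 13.4
position: [0.4726, 0.1798, 0.1094]
tool_rot: [0.14, 1.566, -0.14]
ft_force: [1.0, -0.1, 0.6]
grip_width: 0.748
```

Request:
{"op": "servo_tool", "data": {"dp": [[0,0,0],[0,0,0],[0,0,0],[0,0,0],[0,0,0]], "yaw": [0,0,0,0,0], "fingers": 0}}

```text
time: 13.9
position: [0.4725, 0.1792, 0.1107]
tool_rot: [0.139, 1.566, -0.141]
ft_force: [-0.7, -4.5, 2.8]
grip_width: 0.434
```

Request:
{"op": "servo_tool", "data": {"dp": [[0,0,0],[0,0,0],[0,0,0],[0,0,0],[0,0,0]], "yaw": [0.19,0,0,0,0]}}

```text
time: 14.4
position: [0.4725, 0.1792, 0.1106]
tool_rot: [0.155, 1.565, -0.156]
ft_force: [-1.8, -4.5, 5.0]
grip_width: 0.432
```

Request:
{"op": "servo_tool", "data": {"dp": [[0,0,0],[0,0,0],[0,0,0],[0,0,0],[0,0,0]], "yaw": [0,0,0,0,0], "fingers": 0.75}}

```text
time: 14.9
position: [0.4722, 0.1805, 0.1099]
tool_rot: [0.155, 1.565, -0.155]
ft_force: [-0.2, 0.1, 0.1]
grip_width: 0.729
```

Request:
{"op": "servo_tool", "data": {"dp": [[-0.8,0,0],[-0.8,0,0],[-0.9,0,0],[0,0,0.8],[0,0,0.8]], "yaw": [0,0,0,0,0]}}

```text
time: 15.4
position: [0.5123, 0.173, 0.1738]
tool_rot: [0.155, 1.563, -0.153]
ft_force: [-0.3, -0.1, 0.3]
grip_width: 0.753
```

Request:
{"op": "servo_tool", "data": {"dp": [[0,0,0.8],[0,0,0.6],[0,0,0],[0,0,0],[0,0,0]], "yaw": [0,0,0,0,0]}}

```text
time: 15.9
position: [0.5449, 0.1659, 0.1724]
tool_rot: [0.155, 1.566, -0.154]
ft_force: [0.1, -0.2, 0.5]
grip_width: 0.748
```

```bash
python3 - <<'E'
from h import *
s=ctrl.get_state(); print(s["time"],s["joint_positions"].round(2)); T=pose(s);print(T.round(4))
np.save("pics/w5_T.npy",T)
im,d=ctrl.get_image("wrist"); cv2.imwrite("pics/w5.png",im[:,:,::-1])
crop("pics/w5.png",205,5,430,225,3.5,"pics/w5b.png")
crop("pics/w5.png",215,95,315,185,8,"pics/w5c.png")
E
```

```text
15.9 [-0.57  0.18  0.26  1.73 -0.05  1.24  1.07]
[[-7.000e-04  1.954e-01  9.807e-01  5.449e-01]
 [ 3.000e-04  9.807e-01 -1.954e-01  1.659e-01]
 [-1.000e+00  2.000e-04 -7.000e-04  1.724e-01]
 [ 0.000e+00  0.000e+00  0.000e+00  1.000e+00]]
```

View pics/w5c.png

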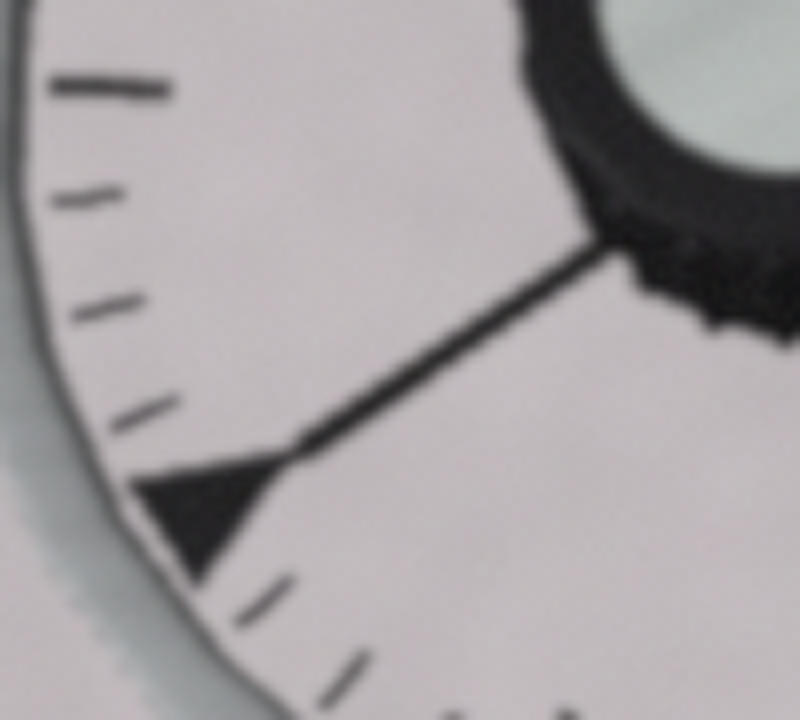

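Request:
{"op": "servo_tool", "data": {"dp": [[-0.9,-0.6,0.18],[-0.9,-0.9,0.18],[-0.84,-0.95,0.18],[0,-0.95,0.18],[0,-0.95,0.18]], "yaw": [0,0,0,0,0], "fingers": 0.75}}

```text
time: 16.45
position: [0.5464, 0.054, 0.2398]
tool_rot: [0.155, 1.563, -0.153]
ft_force: [0.8, 0.1, 0.6]
grip_width: 0.75
```

Request:
{"op": "servo_tool", "data": {"dp": [[0,-1,0.18],[0,-1,0.18],[0,-1,0.18],[0,-1,0.18],[0,-1,0.18]], "yaw": [0,0,0,0,0]}}

```text
time: 16.95
position: [0.5435, -0.073, 0.2388]
tool_rot: [0.155, 1.565, -0.154]
ft_force: [0.5, 0.3, 0.4]
grip_width: 0.747
```

Request:
{"op": "servo_tool", "data": {"dp": [[0,-1,0.18],[0,-1,0.18],[0,-1,0.18],[0,-1,0.18],[0,-0.92,0.22]], "yaw": [0,0,0,0,0]}}

```text
time: 17.45
position: [0.5425, -0.1984, 0.2388]
tool_rot: [0.155, 1.565, -0.154]
ft_force: [-0.1, 0.6, 0.3]
grip_width: 0.753
```

Request:
{"op": "servo_tool", "data": {"dp": [[0,0,0],[0,0,0],[0,0,0],[0,0,0],[0,0,0]], "yaw": [1,1,1,1,1]}}

```text
time: 17.95
position: [0.5427, -0.1971, 0.2386]
tool_rot: [0.568, 1.495, -0.566]
ft_force: [-0.3, 0.2, -0.7]
grip_width: 0.748
```

Request:
{"op": "servo_tool", "data": {"dp": [[0,0,0],[0,0,0],[0,0,0],[0,0,0],[0,0,0]], "yaw": [1,1,1,1,1]}}

```text
time: 18.45
position: [0.5427, -0.1971, 0.2386]
tool_rot: [0.969, 1.345, -0.968]
ft_force: [0.4, 1.1, -0.1]
grip_width: 0.751
```

Request:
{"op": "servo_tool", "data": {"dp": [[0,0,0],[0,0,0],[0,0,0],[0,0,0],[0,0,0]], "yaw": [1,1,1,1,1]}}

```text
time: 18.95
position: [0.5427, -0.197, 0.2386]
tool_rot: [1.357, 1.108, -1.355]
ft_force: [-0.2, -0.0, 0.2]
grip_width: 0.748
```

Request:
{"op": "servo_tool", "data": {"dp": [[0,0,0],[0,0,0],[0,0,0],[0,0,0],[0,0,0]], "yaw": [1,1,1,1,1]}}

```text
time: 19.45
position: [0.5427, -0.1971, 0.2386]
tool_rot: [1.721, 0.775, -1.719]
ft_force: [-0.0, 0.6, 0.5]
grip_width: 0.749
```

Request:
{"op": "servo_tool", "data": {"dp": [[0,0,0],[0,0,0],[0,0,0],[0,0,0],[0,0,0]], "yaw": [1,1,1,1,1]}}

```text
time: 19.95
position: [0.5427, -0.1971, 0.2386]
tool_rot: [2.048, 0.334, -2.047]
ft_force: [-1.0, 0.8, -0.4]
grip_width: 0.75
```

Request:
{"op": "servo_tool", "data": {"dp": [[0,0,0],[0,0,0],[0,0,0],[0,0,0],[0,0,0]], "yaw": [1,1,1,0.6,0]}}

```text
time: 20.45
position: [0.5427, -0.1971, 0.2386]
tool_rot: [-2.196, 0.054, 2.195]
ft_force: [0.1, -0.4, -0.3]
grip_width: 0.75
```

```bash
python3 - <<'E'
from h import *
s=ctrl.get_state(); print(s["time"],s["joint_positions"].round(2)); T=pose(s);print(T.round(4))
np.save("pics/w6_T.npy",T)
im,d=ctrl.get_image("wrist"); cv2.imwrite("pics/w6.png",im[:,:,::-1]); np.save("pics/w6_d.npy",d)
im,d=ctrl.get_image("top"); cv2.imwrite("pics/t6.png",im[:,:,::-1])
E
```

```text
20.45 [-0.44  0.2   0.86  1.64 -0.16  1.37 -1.18]
[[ 2.000e-04 -5.020e-02 -9.987e-01  5.427e-01]
 [ 1.000e-03 -9.987e-01  5.020e-02 -1.971e-01]
 [-1.000e+00 -1.000e-03 -1.000e-04  2.386e-01]
 [ 0.000e+00  0.000e+00  0.000e+00  1.000e+00]]
```

View pics/w6.png

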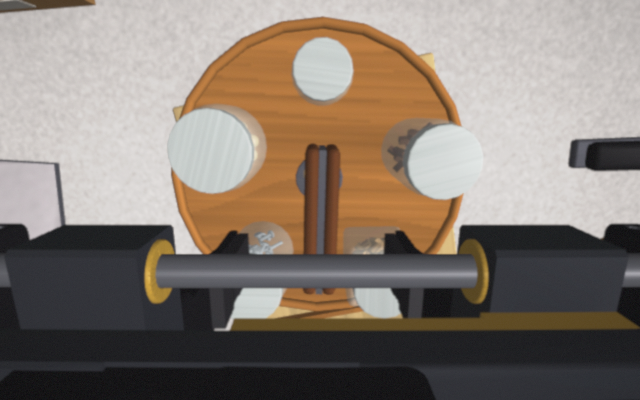

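View pics/t6.png

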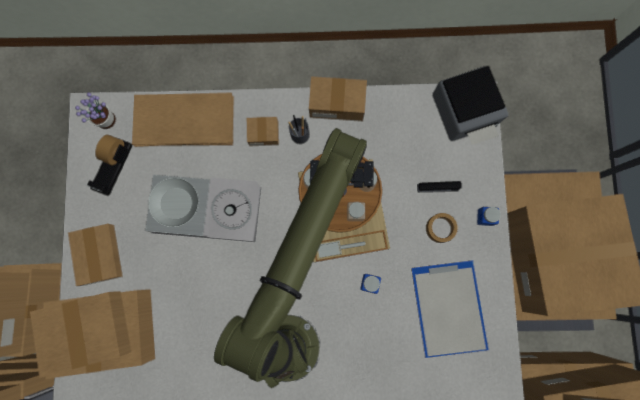

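```bash
python3 - <<'E'
from h import *
T=np.load("pics/w6_T.npy"); C=c2w("wrist",T); up=np.array([0,0,1.])
f=lambda pts,z: plane("wrist",pts,C,[0,0,z],up)
print("handle top", f([(322,146),(321,292),(307,200),(338,200)],.203).round(4))
j=f([(211,150)],.102)[0]; print("jar",j.round(4), "edges",f([(168,150),(254,150)],.102).round(4))
t=f([(322,19),(172,170),(464,165),(210,68),(432,70)],.045)[:,:2]
c,r=cv2.minEnclosingCircle(t.astype(np.float32)); 
A=np.c_[2*t,np.ones(len(t))]; x=np.linalg.lstsq(A,(t**2).sum(1),rcond=None)[0]; print("table",x[:2].round(4),np.sqrt(x[2]+x[:2]@x[:2]))
for ax in (x[:2],np.array([.5425,-.1973])):
    v=j[:2]-ax; print(np.hypot(*v),np.degrees(np.arctan2(v[1],v[0])))
d=np.load("pics/w6_d.npy"); print(deproj("wrist",[(211,150),(322,200),(310,180)],d,C).round(4))
jars=f([(211,150),(323,70)],.102)
tall=f([(445,161)],.136)
for p in (*jars,*tall):
    v=p[:2]-np.array([.5435,-.1975]); print("jar",np.hypot(*v),np.degrees(np.arctan2(v[1],v[0])))
# top cam all jars
Ct=c2w("top")
k=lambda x,y:((x+.5)/4.5+290-.5,(y+.5)/4.5+140-.5)
for p,z in [((111,173),.102),((234,86),.102),((353,170),.136),((149,307),.136),((302,314),.128)]:
    q=plane("top",[k(*p)],Ct,[0,0,z],up)[0]; v=q[:2]-np.array([.5435,-.1975]); print("top",np.hypot(*v).round(4),np.degrees(np.arctan2(v[1],v[0])))
E
```

```text
handle top [[ 0.5902 -0.203   0.203 ]
 [ 0.502  -0.1984  0.203 ]
 [ 0.5601 -0.1931  0.203 ]
 [ 0.5592 -0.2107  0.203 ]]
jar [ 0.5826 -0.1116  0.102 ] edges [[ 0.5844 -0.0756  0.102 ]
 [ 0.5807 -0.1475  0.102 ]]
table [ 0.5446 -0.2   ] 0.1474815826291529
0.0962597365068993 66.78189394224854
0.0946162845284406 64.95661938523595
[[ 0.5825 -0.1116  0.1019]
 [ 0.5591 -0.2016  0.2007]
 [ 0.5714 -0.1954  0.2022]]
jar 0.09437937698965061 65.55803271655934
jar 0.0979232864245293 -6.0327797526884765
jar 0.10061007727972615 -75.53087692785262
top 0.0952 68.99061616558838
top 0.1004 -4.651908546034891
top 0.0978 -75.6507061547097
top 0.098 140.74665205427934
top 0.0986 -147.62156455177958
```

Request:
{"op": "servo_tool", "data": {"dp": [[0,0.07,-0.06],[0.6,0,0],[0.8,0,0],[0.8,0,0],[0.5,0,0]], "yaw": [0,0,0,0,0]}}

```text
time: 21.05
position: [0.5432, -0.1993, 0.1685]
tool_rot: [-2.192, 0.055, 2.199]
ft_force: [-0.1, 0.1, -0.4]
grip_width: 0.757
```

Request:
{"op": "servo_tool", "data": {"dp": [[0,0,0],[0,0,0],[0,0,0],[0,0,0],[0,0,0]], "yaw": [0,0,0,0,0], "fingers": 0, "grip_force": 15}}

```text
time: 21.55
position: [0.5448, -0.1998, 0.1718]
tool_rot: [-2.197, 0.056, 2.194]
ft_force: [0.7, -0.5, 0.5]
grip_width: 0.379
```

Request:
{"op": "servo_tool", "data": {"dp": [[0,0,0],[0,0,0],[0,0,0],[0,0,0],[0,0,0]], "yaw": [0,0,0,0,0]}}

```text
time: 22.05
position: [0.5445, -0.1997, 0.1713]
tool_rot: [-2.196, 0.056, 2.195]
ft_force: [0.4, 0.1, 2.0]
grip_width: 0.231
```

```bash
python3 - <<'E'
from h import *
s=ctrl.get_state(); print(s["time"],s["joint_positions"].round(2),s["ft_force"],s["torque"],s["grip_width"]); T=pose(s);print(T.round(4))
im,d=ctrl.get_image("scene"); cv2.imwrite("pics/s7.png",im[:,:,::-1]); crop("pics/s7.png",230,120,390,260,5,"pics/s7c.png")
E
```

```text
22.05 [-0.42  0.26  0.85  1.73 -0.21  1.25 -1.14] [0.39014292 0.14910824 1.99844188] [-0.04828774  0.21572883  0.06935681] 0.23133346338547958
[[ 5.000e-04 -5.080e-02 -9.987e-01  5.445e-01]
 [-0.000e+00 -9.987e-01  5.080e-02 -1.997e-01]
 [-1.000e+00  0.000e+00 -5.000e-04  1.713e-01]
 [ 0.000e+00  0.000e+00  0.000e+00  1.000e+00]]
```

View pics/s7c.png

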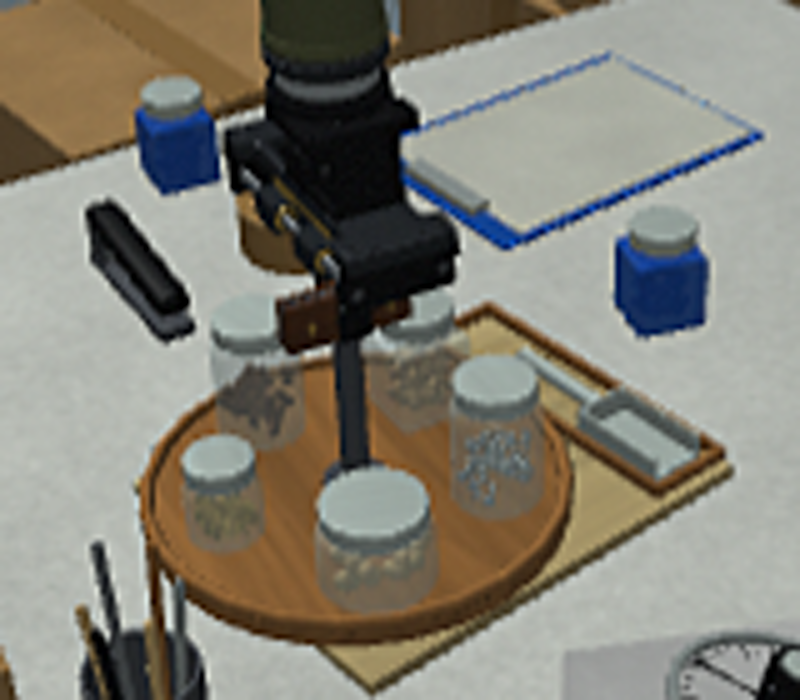

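Request:
{"op": "servo_tool", "data": {"dp": [[0,0,0],[0,0,0],[0,0,0],[0,0,0],[0,0,0]], "yaw": [-0.1,-0.2,-0.3,-0.4,-0.5]}}

```text
time: 22.6
position: [0.5445, -0.1997, 0.1713]
tool_rot: [2.166, 0.119, -2.165]
ft_force: [-0.2, 0.7, 3.5]
grip_width: 0.228
```

Request:
{"op": "servo_tool", "data": {"dp": [[0,0,0],[0,0,0],[0,0,0],[0,0,0],[0,0,0]], "yaw": [-0.5,-0.5,-0.5,-0.5,-0.5]}}

```text
time: 23.1
position: [0.5445, -0.1996, 0.1713]
tool_rot: [2.019, 0.38, -2.018]
ft_force: [-1.4, -0.1, 4.8]
grip_width: 0.229
```

Request:
{"op": "servo_tool", "data": {"dp": [[0,0,0],[0,0,0],[0,0,0],[0,0,0],[0,0,0]], "yaw": [-0.5,-0.5,-0.5,-0.5,-0.5]}}

```text
time: 23.6
position: [0.5445, -0.1996, 0.1713]
tool_rot: [1.859, 0.609, -1.858]
ft_force: [-0.9, 1.4, 3.9]
grip_width: 0.228
```

Request:
{"op": "servo_tool", "data": {"dp": [[0,0,0],[0,0,0],[0,0,0],[0,0,0],[0,0,0]], "yaw": [-0.5,-0.5,-0.5,-0.5,-0.5]}}

```text
time: 24.1
position: [0.5444, -0.1995, 0.1713]
tool_rot: [1.687, 0.81, -1.687]
ft_force: [-1.3, 1.2, 4.0]
grip_width: 0.231
```

Request:
{"op": "servo_tool", "data": {"dp": [[0,0,0],[0,0,0],[0,0,0],[0,0,0],[0,0,0]], "yaw": [-0.5,-0.5,-0.5,-0.5,-0.5]}}

```text
time: 24.6
position: [0.5444, -0.1995, 0.1713]
tool_rot: [1.507, 0.985, -1.507]
ft_force: [-0.7, 0.2, 3.8]
grip_width: 0.231
```

Request:
{"op": "servo_tool", "data": {"dp": [[0,0,0],[0,0,0],[0,0,0],[0,0,0],[0,0,0]], "yaw": [-0.5,-0.5,-0.5,-0.5,-0.5]}}

```text
time: 25.1
position: [0.5443, -0.1995, 0.1713]
tool_rot: [1.321, 1.134, -1.32]
ft_force: [-1.1, 0.3, 3.4]
grip_width: 0.231
```

Request:
{"op": "servo_tool", "data": {"dp": [[0,0,0],[0,0,0],[0,0,0],[0,0,0],[0,0,0]], "yaw": [-0.5,-0.5,-0.5,-0.5,-0.5]}}

```text
time: 25.6
position: [0.5443, -0.1995, 0.1713]
tool_rot: [1.128, 1.26, -1.128]
ft_force: [-1.0, 0.7, 4.0]
grip_width: 0.227
```

```bash
python3 - <<'E'
from h import *
s=ctrl.get_state(); print(s["time"],s["joint_positions"].round(2),s["ft_force"],s["torque"],s["grip_width"]); T=pose(s);print(T.round(4))
E
```

```text
25.6 [-0.22  0.22  0.61  1.72 -0.14  1.24  0.53] [-1.01174725  0.70745818  3.98458894] [ 0.06553076  0.2782561  -0.04428471] 0.22745257054243395
[[-1.000e-04  9.940e-01  1.096e-01  5.443e-01]
 [ 5.000e-04  1.096e-01 -9.940e-01 -1.995e-01]
 [-1.000e+00 -0.000e+00 -5.000e-04  1.713e-01]
 [ 0.000e+00  0.000e+00  0.000e+00  1.000e+00]]
```

Request:
{"op": "servo_tool", "data": {"dp": [[0,0,0],[0,0,0],[0,0,0],[0,0,0],[0,0,0]], "yaw": [-0.5,-0.5,-0.5,-0.5,-0.5]}}

```text
time: 26.1
position: [0.5442, -0.1995, 0.1713]
tool_rot: [0.932, 1.363, -0.931]
ft_force: [-2.0, 0.5, 4.3]
grip_width: 0.227
```

Request:
{"op": "servo_tool", "data": {"dp": [[0,0,0],[0,0,0],[0,0,0],[0,0,0],[0,0,0]], "yaw": [-0.4,-0.3,-0.2,-0.1,0]}}

```text
time: 26.6
position: [0.5442, -0.1995, 0.1713]
tool_rot: [0.854, 1.397, -0.853]
ft_force: [-2.5, 0.5, 5.5]
grip_width: 0.228
```

```bash
python3 - <<'E'
from h import *
s=ctrl.get_state(); print(s["time"],s["joint_positions"].round(2),s["torque"],s["grip_width"]); T=pose(s);print(T.round(4)); np.save("pics/w8_T.npy",T)
for n in ("wrist","top","scene"):
    im,d=ctrl.get_image(n); cv2.imwrite(f"pics/{n}8.png",im[:,:,::-1]); np.save(f"pics/{n}8_d.npy",d)
crop("pics/top8.png",280,130,400,270,4.2,"pics/top8c.png")
crop("pics/scene8.png",230,120,390,260,5,"pics/scene8c.png")
E
```

```text
26.6 [-0.19  0.22  0.56  1.72 -0.12  1.24  0.88] [0.16105084 0.44884185 0.02762757] 0.22838793547801114
[[-2.000e-04  8.899e-01  4.561e-01  5.442e-01]
 [ 5.000e-04  4.561e-01 -8.899e-01 -1.995e-01]
 [-1.000e+00 -0.000e+00 -5.000e-04  1.713e-01]
 [ 0.000e+00  0.000e+00  0.000e+00  1.000e+00]]
```

View pics/wrist8.png

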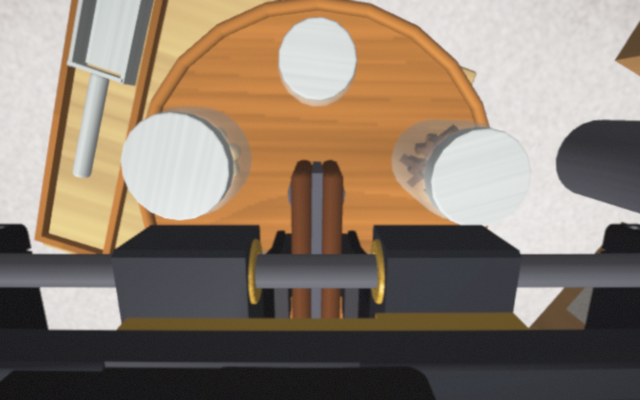

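View pics/top8c.png

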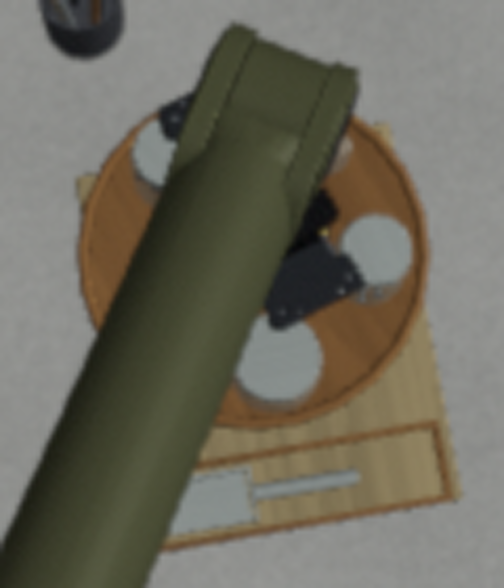

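View pics/scene8c.png

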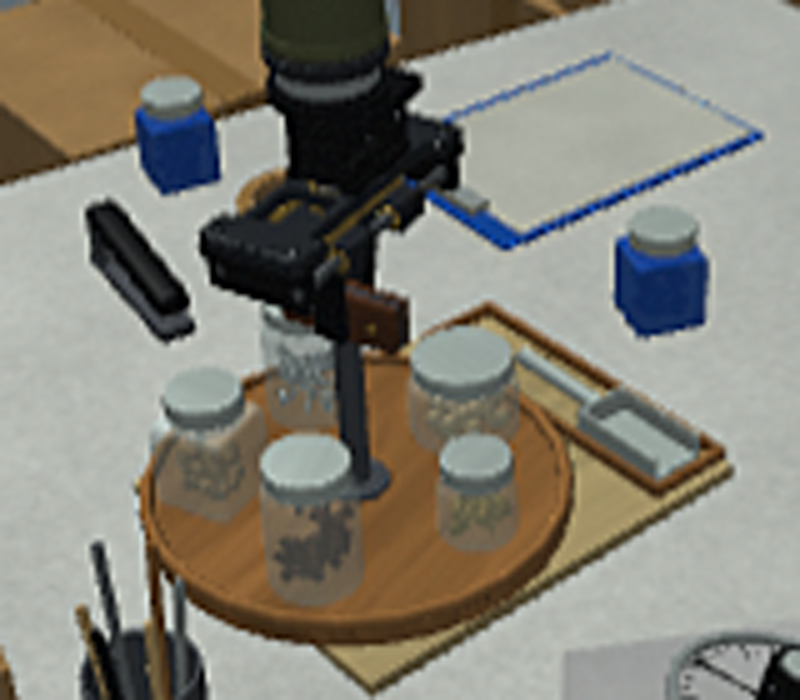

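```bash
python3 - <<'E'
from h import *
T=np.load("pics/w8_T.npy"); C=c2w("wrist",T); up=np.array([0,0,1.])
f=lambda pts,z: plane("wrist",pts,C,[0,0,z],up)
ang=lambda v: np.degrees(np.arctan2(v[1],v[0]))
j=f([(176,166)],.102)[0]; print("jar",j, f([(121,166),(231,166)],.102).round(4))
for ax in ([.5442,-.1995],[.5446,-.2000],[.544,-.198]): print(ax,ang(j[:2]-ax))
t=f([(317,1),(150,130),(488,127),(200,50),(430,40)],.045)[:,:2]
A=np.c_[2*t,np.ones(len(t))]; x=np.linalg.lstsq(A,(t**2).sum(1),rcond=None)[0]; print("table",x[:2].round(4),np.sqrt(x[2]+x[:2]@x[:2]),ang(j[:2]-x[:2]))
o=f([(36,238),(75,0)],.022); print("tray outer edge dir",ang((o[0]-o[1])[:2]),o.round(4))
i=f([(110,252),(160,5)],.022); print("tray inner edge dir",ang((i[0]-i[1])[:2]),i.round(4))
ss=f([(317,60)],.102)[0]; tt=f([(478,176)],.136)[0]; print("small",ang((ss[:2]-[.5444,-.1995])),"tall",ang((tt[:2]-[.5444,-.1995])))
Ct=c2w("top"); k=lambda x,y:((x+.5)/4.2+280-.5,(y+.5)/4.2+130-.5)
g=lambda p,z: plane("top",[k(*p)],Ct,[0,0,z],up)[0]
j2=g((279,360),.102); print("top jar",j2,ang(j2[:2]-[.544,-.1977]),ang(j2[:2]-[.5442,-.199]))
a=g((437,424),.022);b=g((200,465),.022); print("tray",ang((b-a)[:2])); a=g((460,497),.022);b=g((165,549),.022); print(ang((b-a)[:2]))
E
```

```text
jar [ 0.44790684 -0.21307806  0.102     ] [[ 0.4156 -0.2296  0.102 ]
 [ 0.48   -0.1966  0.102 ]]
[0.5442, -0.1995] -171.97378029295717
[0.5446, -0.2] -172.2973046515395
[0.544, -0.198] -171.0823826757102
table [ 0.5464 -0.1979] 0.1446209149442755 -171.22734083394803
tray outer edge dir -81.82174245836453 [[ 0.3327 -0.3609  0.022 ]
 [ 0.3025 -0.1506  0.022 ]]
tray inner edge dir -81.01160331342759 [[ 0.3996 -0.342   0.022 ]
 [ 0.365  -0.1234  0.022 ]]
small 117.05208849530906 tall 46.17424724341011
top jar [ 0.44420017 -0.21453073  0.102     ] -170.42743490868324 -171.1720605286045
tray 98.2825852881114
98.44473565267681
```

```bash
python3 - <<'E'
from h import *
# precise tray edges from start top picture
crop("pics/top0.png",305,225,395,265,8.5,"pics/tray.png")
crop("pics/top8.png",325,185,395,265,7.4,"pics/top8d.png")
E
```

```text
(no output)
```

View pics/tray.png

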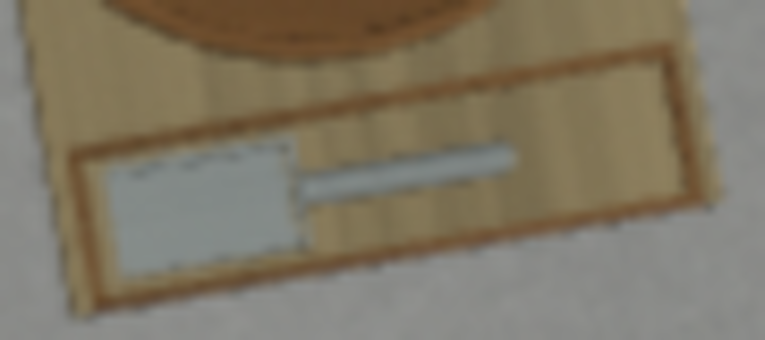

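View pics/top8d.png

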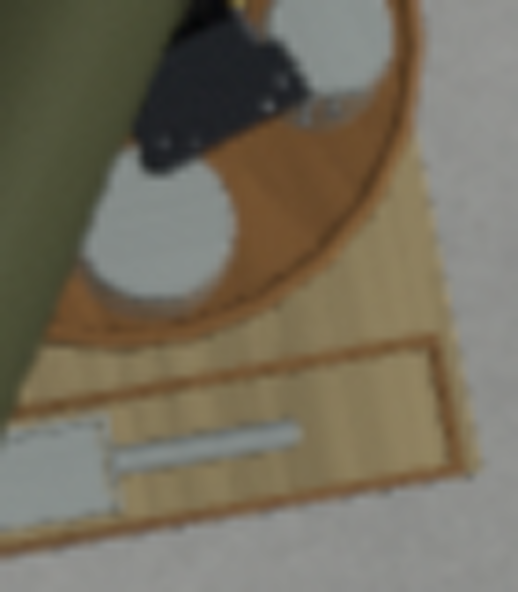

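Request:
{"op": "servo_tool", "data": {"dp": [[0,0,0],[0,0,0],[0,0,0],[0,0,0],[0,0,0]], "yaw": [0,0,0,0,0]}}

```text
time: 27.25
position: [0.5442, -0.1995, 0.1713]
tool_rot: [0.854, 1.397, -0.854]
ft_force: [-2.4, 1.5, 5.4]
grip_width: 0.229
```

View pics/scene8.png

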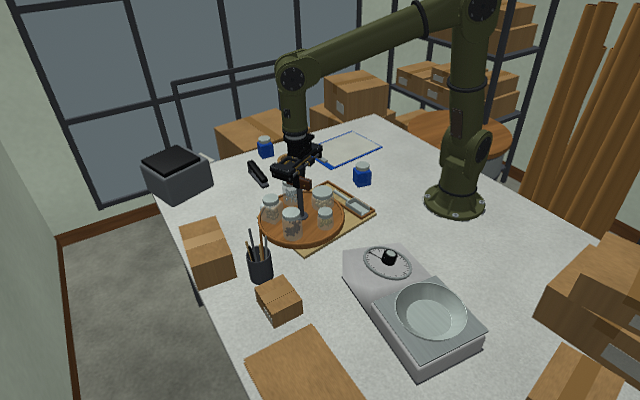

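The pan (430,312) is still on the platform, the jars stand upright with the wide one at (322,197) facing the tray, and nothing else has moved.

```bash
python3 -c "
from bench import ctrl
print(ctrl.close_job())"
```

```text
the job is handed in; nothing more can be done
None
```

I set the dial to zero, turned the carousel so the wide jar stands at the front, and handed the job in at about 27 s with the handle still gripped.

- **Dial:** I turned the knob clockwise in three grasps. The first two fell short by about 6° and then 1°. In the last wrist picture the pointer runs through the middle of the arrowhead, within about 0.3° by eye. The pan was left on the scale, and I did not look closely at the dial again after that.
- **Carousel:** I turned it about 120° counter-clockwise by its centre handle. The wide jar measures -172.0° from the wrist camera and between -170.4° and -171.2° from the top camera. The board's front lies at about -171.4°, so the two cameras disagree by about 1° but lie either side of the target.
- **Handle:** The fingers hold it at 15 N, with the opening at 20 mm and a steady force of about 6 N.
- **Everything else:** In the last scene picture the jars are upright and nothing else appears to have moved.

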